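# Carry over the counted coin tubes in their order

## Robot

A 6-joint arm with a two-finger parallel gripper is mounted at the origin on the work surface. World frame = base frame: x ahead of the robot, y to its left, z up, the work surface at z = 0. Lengths are in m, angles in rad, forces in N, time in s.
With the tool pointing down it reaches from about 0.35 to 0.85 m from the base axis. Payload 8.1 kg.
Tool frame: the origin (TCP) lies at the very end of the fingers, on their centre line; the grasp point (between the pads) lies 19 mm behind it; z points along the fingers, y is the line along which they close (so a half turn about z gives the same grasp; the last joint's range is limited). The gripper opens to 93 mm and grips with 3 to 60 N. Pads are 15 mm wide; open, the fingers measure 128 mm over their backs; the gripper's body (75 mm by 188 mm) begins 65 mm behind the grasp point.
Start: joints at [1.061, 0.13, 1.488, -0, 1.523, -0.085], TCP at [0.247, 0.547, 0.192] pointing down, gripper open.
Joint ranges: [-2.96, 2.96], [-0.89, 2.26], [0.02, 2.5], [-1.34, 4.48], [0, 2.73], [-2.66, 2.66]. Speed limits (rad/s): [2.39, 2.39, 2.79, 3.14, 3.14, 3.14].

## Interface

Orientations are given as a rotation vector (axis times angle).
In Python, from plant import monitor, eyes, ticket gives the robot as it stands.
- The arm moves only by the tool arm_command, never from a script. Its argument "deltas" is a list that holds one entry, the list of rows, each a list of 6 numbers: the shift along the world's x, y, z in cm, then the turn, a rotation vector about the world's x, y, z in degrees. In form: [[[tx, ty, tz, rx, ry, rz], ...]]. A call has 1 to 12 rows; each row shifts and turns the commanded pose from where the row before left it; what a row does not reach is not made up. A row lasts 1/12 s, in which the tool goes at most 41.7 mm and 7.16 degrees, less where a joint would pass 70% of its speed; a pose out of reach is approached as far as the arm can. A call is refused whole if a number of a shift passes 4.17 or a number of a turn 7.16, either way. A call with a gripper value outside its range is refused whole. "gripper" is the opening, from -1 (shut) to 1 (fully open), set as the call begins (left out, the last holds). The fingers move at their own pace and stop on an object; "squeeze" is the grip in N (left out, the last holds). Time passes only in rows, so rows that do not move let the fingers close. It gives the time, the measured TCP pose, the force, the opening and the grip force at its end, in the units of the state.
- monitor.read_state(): the state, without advancing time (a new reading comes with each control period).
- eyes.read_camera(name): name is "side" or "top"; returns the picture (420x560x3 uint8, blue, green, red); there is no depth.
- eyes.camera_model(name): a dict with "fx", "fy", "cx", "cy" (pixels), "rvec" (rotation vector, rad) and "tvec" (3), from world to camera coordinates, as OpenCV has them. Camera axes: x right, y down, z forward; pixel columns grow to the right and rows downward; lengths in m; the calibration is good to about 2 mm. A picture is of the moment at which its call begins. camera_model takes no time and is no camera call.
- ticket.close_job(): hands the job in; it is judged then, once.
The state is a dict: "t": time; "q": joint angles; "dq": joint speeds; "joint_torque": joint torques, N m; "tool_pos": TCP position; "orientation": TCP orientation; "force": force on the tool from outside, world axes, zero at the start; "wrist_torque": the same for the moment, N m; "opening": finger opening in m; "gripper_force": force on a finger pad.
Only numpy, scipy, OpenCV 4.12 (cv2) and the standard library are available. Lean on these libraries where they do the work, as an engineer would, in place of code of your own. Each camera call takes 0.05 s, during which the arm holds its last target. There are 200 camera calls.

## Task

Move the four capped coin tubes from the round cups of the counting rack into the grey carrying tray, one upright in each compartment, in the same left-to-right order as they stood in the rack (as seen from the robot), so that they still match the tally sheet. Set each tube down on the tray's floor rather than dropping it, let none tip over, and leave the glass tumbler where it stands.

Things in the scene. Friction and masses are not known exactly. Their poses are not given: they have to be found in the camera images.
- tube23: the slimmest of the four: a rigid clear-plastic coin tube full of brass coins with a white screw cap: a plain upright cylinder 23 mm in diameter and 74 mm tall including the cap (100 to 450 g). Origin: centre of its underside; z up along the tube. Loose; starts upright in the cup bored for it, on the cup's floor.
- tube28: the second slimmest of the four: a rigid clear-plastic coin tube full of brass coins with a white screw cap: a plain upright cylinder 28 mm in diameter and 66 mm tall including the cap (100 to 450 g). Origin: centre of its underside; z up along the tube. Loose; starts upright in the cup bored for it, on the cup's floor.
- tube33: the second widest and the tallest of the four: a rigid clear-plastic coin tube full of brass coins with a white screw cap: a plain upright cylinder 33 mm in diameter and 82 mm tall including the cap (100 to 450 g). Origin: centre of its underside; z up along the tube. Loose; starts upright in the cup bored for it, on the cup's floor.
- tube39: the widest and shortest of the four: a rigid clear-plastic coin tube full of brass coins with a white screw cap: a plain upright cylinder 39 mm in diameter and 62 mm tall including the cap (100 to 450 g). Origin: centre of its underside; z up along the tube. Loose; starts upright in the cup bored for it, on the cup's floor.
- cup23: fixed black round cup of the counting rack, 50 mm outside diameter, 18 mm high, bore 28 mm, floor 3 mm; tube23 starts in it. Origin: centre of its underside, 12 mm above the table (on the rack's wooden bar, 66 x 246 mm). Four cups in a row 59 mm apart, order varies. y axis: along the row, to the left as the robot sees it (rack turned at most 20 degrees); x: across the row, away from the robot.
- cup28: fixed black round cup of the counting rack, 50 mm outside diameter, 18 mm high, bore 33 mm, floor 3 mm; tube28 starts in it. Origin: centre of its underside, 12 mm above the table (on the rack's wooden bar, 66 x 246 mm). Four cups in a row 59 mm apart, order varies. y axis: along the row, to the left as the robot sees it (rack turned at most 20 degrees); x: across the row, away from the robot.
- cup33: fixed black round cup of the counting rack, 50 mm outside diameter, 18 mm high, bore 38 mm, floor 3 mm; tube33 starts in it. Origin: centre of its underside, 12 mm above the table (on the rack's wooden bar, 66 x 246 mm). Four cups in a row 59 mm apart, order varies. y axis: along the row, to the left as the robot sees it (rack turned at most 20 degrees); x: across the row, away from the robot.
- cup39: fixed black round cup of the counting rack, 50 mm outside diameter, 18 mm high, bore 44 mm, floor 3 mm; tube39 starts in it. Origin: centre of its underside, 12 mm above the table (on the rack's wooden bar, 66 x 246 mm). Four cups in a row 59 mm apart, order varies. y axis: along the row, to the left as the robot sees it (rack turned at most 20 degrees); x: across the row, away from the robot.
- carry_tray: fixed grey tray, left or right of the rack: a row of four 56 x 56 mm compartments, pitch 59 mm, walls 3 mm thick, 22 mm high from the underside, floor 4 mm; 62 x 239 mm plus 15 mm end lips. Origin: centre of its underside, on the table. y axis: along the row, to the robot's left (turned at most 20 degrees). Compartment centres, left to right: y = 88.5, 29.5, -29.5, -88.5 mm, x = 0.
- tumbler: empty glass tumbler, 82 mm across the rim, 92 mm tall, loose, standing beyond the racks; not part of the job. Origin: centre of its underside; z up.

How it is judged:
At the end, for the whole second after the job is handed in: Each tube stands upright (within 0.1 rad), released and at rest, on the floor of its own tray compartment (within 22 mm of its centre each way, underside 0 to 9 mm above the tray's), and the tubes' left-to-right order equals that of their cups in the counting rack (x of tube23 in the frame of carry_tray between -0.022 and 0.022 m and z of tube23 in the frame of carry_tray between 0 and 0.009 m and angle between each of tube23, tube28, tube33, tube39's own z axis and vertical below 0.1 rad and linear speed of each of tube23, tube28, tube33, tube39 below 0.02 m/s and angular speed of each of tube23, tube28, tube33, tube39 below 0.3 rad/s and x of tube28 in the frame of carry_tray between -0.022 and 0.022 m and z of tube28 in the frame of carry_tray between 0 and 0.009 m and x of tube33 in the frame of carry_tray between -0.022 and 0.022 m and z of tube33 in the frame of carry_tray between 0 and 0.009 m and x of tube39 in the frame of carry_tray between -0.022 and 0.022 m and z of tube39 in the frame of carry_tray between 0 and 0.009 m and ((y of cup23 in the frame of cup28 above 0.03 m and y of cup28 in the frame of cup33 above 0.03 m and y of cup33 in the frame of cup39 above 0.03 m and y of tube23 in the frame of carry_tray between 0.0665 and 0.1105 m and y of tube28 in the frame of carry_tray between 0.0075 and 0.0515 m and y of tube33 in the frame of carry_tray between -0.0515 and -0.0075 m and y of tube39 in the frame of carry_tray between -0.1105 and -0.0665 m) or (y of cup23 in the frame of cup28 above 0.03 m and y of cup28 in the frame of cup39 above 0.03 m and y of cup39 in the frame of cup33 above 0.03 m and y of tube23 in the frame of carry_tray between 0.0665 and 0.1105 m and y of tube28 in the frame of carry_tray between 0.0075 and 0.0515 m and y of tube39 in the frame of carry_tray between -0.0515 and -0.0075 m and y of tube33 in the frame of carry_tray between -0.1105 and -0.0665 m) or (y of cup23 in the frame of cup33 above 0.03 m and y of cup33 in the frame of cup28 above 0.03 m and y of cup28 in the frame of cup39 above 0.03 m and y of tube23 in the frame of carry_tray between 0.0665 and 0.1105 m and y of tube33 in the frame of carry_tray between 0.0075 and 0.0515 m and y of tube28 in the frame of carry_tray between -0.0515 and -0.0075 m and y of tube39 in the frame of carry_tray between -0.1105 and -0.0665 m) or (y of cup23 in the frame of cup33 above 0.03 m and y of cup33 in the frame of cup39 above 0.03 m and y of cup39 in the frame of cup28 above 0.03 m and y of tube23 in the frame of carry_tray between 0.0665 and 0.1105 m and y of tube33 in the frame of carry_tray between 0.0075 and 0.0515 m and y of tube39 in the frame of carry_tray between -0.0515 and -0.0075 m and y of tube28 in the frame of carry_tray between -0.1105 and -0.0665 m) or (y of cup23 in the frame of cup39 above 0.03 m and y of cup39 in the frame of cup28 above 0.03 m and y of cup28 in the frame of cup33 above 0.03 m and y of tube23 in the frame of carry_tray between 0.0665 and 0.1105 m and y of tube39 in the frame of carry_tray between 0.0075 and 0.0515 m and y of tube28 in the frame of carry_tray between -0.0515 and -0.0075 m and y of tube33 in the frame of carry_tray between -0.1105 and -0.0665 m) or (y of cup23 in the frame of cup39 above 0.03 m and y of cup39 in the frame of cup33 above 0.03 m and y of cup33 in the frame of cup28 above 0.03 m and y of tube23 in the frame of carry_tray between 0.0665 and 0.1105 m and y of tube39 in the frame of carry_tray between 0.0075 and 0.0515 m and y of tube33 in the frame of carry_tray between -0.0515 and -0.0075 m and y of tube28 in the frame of carry_tray between -0.1105 and -0.0665 m) or (y of cup28 in the frame of cup23 above 0.03 m and y of cup23 in the frame of cup33 above 0.03 m and y of cup33 in the frame of cup39 above 0.03 m and y of tube28 in the frame of carry_tray between 0.0665 and 0.1105 m and y of tube23 in the frame of carry_tray between 0.0075 and 0.0515 m and y of tube33 in the frame of carry_tray between -0.0515 and -0.0075 m and y of tube39 in the frame of carry_tray between -0.1105 and -0.0665 m) or (y of cup28 in the frame of cup23 above 0.03 m and y of cup23 in the frame of cup39 above 0.03 m and y of cup39 in the frame of cup33 above 0.03 m and y of tube28 in the frame of carry_tray between 0.0665 and 0.1105 m and y of tube23 in the frame of carry_tray between 0.0075 and 0.0515 m and y of tube39 in the frame of carry_tray between -0.0515 and -0.0075 m and y of tube33 in the frame of carry_tray between -0.1105 and -0.0665 m) or (y of cup28 in the frame of cup33 above 0.03 m and y of cup33 in the frame of cup23 above 0.03 m and y of cup23 in the frame of cup39 above 0.03 m and y of tube28 in the frame of carry_tray between 0.0665 and 0.1105 m and y of tube33 in the frame of carry_tray between 0.0075 and 0.0515 m and y of tube23 in the frame of carry_tray between -0.0515 and -0.0075 m and y of tube39 in the frame of carry_tray between -0.1105 and -0.0665 m) or (y of cup28 in the frame of cup33 above 0.03 m and y of cup33 in the frame of cup39 above 0.03 m and y of cup39 in the frame of cup23 above 0.03 m and y of tube28 in the frame of carry_tray between 0.0665 and 0.1105 m and y of tube33 in the frame of carry_tray between 0.0075 and 0.0515 m and y of tube39 in the frame of carry_tray between -0.0515 and -0.0075 m and y of tube23 in the frame of carry_tray between -0.1105 and -0.0665 m) or (y of cup28 in the frame of cup39 above 0.03 m and y of cup39 in the frame of cup23 above 0.03 m and y of cup23 in the frame of cup33 above 0.03 m and y of tube28 in the frame of carry_tray between 0.0665 and 0.1105 m and y of tube39 in the frame of carry_tray between 0.0075 and 0.0515 m and y of tube23 in the frame of carry_tray between -0.0515 and -0.0075 m and y of tube33 in the frame of carry_tray between -0.1105 and -0.0665 m) or (y of cup28 in the frame of cup39 above 0.03 m and y of cup39 in the frame of cup33 above 0.03 m and y of cup33 in the frame of cup23 above 0.03 m and y of tube28 in the frame of carry_tray between 0.0665 and 0.1105 m and y of tube39 in the frame of carry_tray between 0.0075 and 0.0515 m and y of tube33 in the frame of carry_tray between -0.0515 and -0.0075 m and y of tube23 in the frame of carry_tray between -0.1105 and -0.0665 m) or (y of cup33 in the frame of cup23 above 0.03 m and y of cup23 in the frame of cup28 above 0.03 m and y of cup28 in the frame of cup39 above 0.03 m and y of tube33 in the frame of carry_tray between 0.0665 and 0.1105 m and y of tube23 in the frame of carry_tray between 0.0075 and 0.0515 m and y of tube28 in the frame of carry_tray between -0.0515 and -0.0075 m and y of tube39 in the frame of carry_tray between -0.1105 and -0.0665 m) or (y of cup33 in the frame of cup23 above 0.03 m and y of cup23 in the frame of cup39 above 0.03 m and y of cup39 in the frame of cup28 above 0.03 m and y of tube33 in the frame of carry_tray between 0.0665 and 0.1105 m and y of tube23 in the frame of carry_tray between 0.0075 and 0.0515 m and y of tube39 in the frame of carry_tray between -0.0515 and -0.0075 m and y of tube28 in the frame of carry_tray between -0.1105 and -0.0665 m) or (y of cup33 in the frame of cup28 above 0.03 m and y of cup28 in the frame of cup23 above 0.03 m and y of cup23 in the frame of cup39 above 0.03 m and y of tube33 in the frame of carry_tray between 0.0665 and 0.1105 m and y of tube28 in the frame of carry_tray between 0.0075 and 0.0515 m and y of tube23 in the frame of carry_tray between -0.0515 and -0.0075 m and y of tube39 in the frame of carry_tray between -0.1105 and -0.0665 m) or (y of cup33 in the frame of cup28 above 0.03 m and y of cup28 in the frame of cup39 above 0.03 m and y of cup39 in the frame of cup23 above 0.03 m and y of tube33 in the frame of carry_tray between 0.0665 and 0.1105 m and y of tube28 in the frame of carry_tray between 0.0075 and 0.0515 m and y of tube39 in the frame of carry_tray between -0.0515 and -0.0075 m and y of tube23 in the frame of carry_tray between -0.1105 and -0.0665 m) or (y of cup33 in the frame of cup39 above 0.03 m and y of cup39 in the frame of cup23 above 0.03 m and y of cup23 in the frame of cup28 above 0.03 m and y of tube33 in the frame of carry_tray between 0.0665 and 0.1105 m and y of tube39 in the frame of carry_tray between 0.0075 and 0.0515 m and y of tube23 in the frame of carry_tray between -0.0515 and -0.0075 m and y of tube28 in the frame of carry_tray between -0.1105 and -0.0665 m) or (y of cup33 in the frame of cup39 above 0.03 m and y of cup39 in the frame of cup28 above 0.03 m and y of cup28 in the frame of cup23 above 0.03 m and y of tube33 in the frame of carry_tray between 0.0665 and 0.1105 m and y of tube39 in the frame of carry_tray between 0.0075 and 0.0515 m and y of tube28 in the frame of carry_tray between -0.0515 and -0.0075 m and y of tube23 in the frame of carry_tray between -0.1105 and -0.0665 m) or (y of cup39 in the frame of cup23 above 0.03 m and y of cup23 in the frame of cup28 above 0.03 m and y of cup28 in the frame of cup33 above 0.03 m and y of tube39 in the frame of carry_tray between 0.0665 and 0.1105 m and y of tube23 in the frame of carry_tray between 0.0075 and 0.0515 m and y of tube28 in the frame of carry_tray between -0.0515 and -0.0075 m and y of tube33 in the frame of carry_tray between -0.1105 and -0.0665 m) or (y of cup39 in the frame of cup23 above 0.03 m and y of cup23 in the frame of cup33 above 0.03 m and y of cup33 in the frame of cup28 above 0.03 m and y of tube39 in the frame of carry_tray between 0.0665 and 0.1105 m and y of tube23 in the frame of carry_tray between 0.0075 and 0.0515 m and y of tube33 in the frame of carry_tray between -0.0515 and -0.0075 m and y of tube28 in the frame of carry_tray between -0.1105 and -0.0665 m) or (y of cup39 in the frame of cup28 above 0.03 m and y of cup28 in the frame of cup23 above 0.03 m and y of cup23 in the frame of cup33 above 0.03 m and y of tube39 in the frame of carry_tray between 0.0665 and 0.1105 m and y of tube28 in the frame of carry_tray between 0.0075 and 0.0515 m and y of tube23 in the frame of carry_tray between -0.0515 and -0.0075 m and y of tube33 in the frame of carry_tray between -0.1105 and -0.0665 m) or (y of cup39 in the frame of cup28 above 0.03 m and y of cup28 in the frame of cup33 above 0.03 m and y of cup33 in the frame of cup23 above 0.03 m and y of tube39 in the frame of carry_tray between 0.0665 and 0.1105 m and y of tube28 in the frame of carry_tray between 0.0075 and 0.0515 m and y of tube33 in the frame of carry_tray between -0.0515 and -0.0075 m and y of tube23 in the frame of carry_tray between -0.1105 and -0.0665 m) or (y of cup39 in the frame of cup33 above 0.03 m and y of cup33 in the frame of cup23 above 0.03 m and y of cup23 in the frame of cup28 above 0.03 m and y of tube39 in the frame of carry_tray between 0.0665 and 0.1105 m and y of tube33 in the frame of carry_tray between 0.0075 and 0.0515 m and y of tube23 in the frame of carry_tray between -0.0515 and -0.0075 m and y of tube28 in the frame of carry_tray between -0.1105 and -0.0665 m) or (y of cup39 in the frame of cup33 above 0.03 m and y of cup33 in the frame of cup28 above 0.03 m and y of cup28 in the frame of cup23 above 0.03 m and y of tube39 in the frame of carry_tray between 0.0665 and 0.1105 m and y of tube33 in the frame of carry_tray between 0.0075 and 0.0515 m and y of tube28 in the frame of carry_tray between -0.0515 and -0.0075 m and y of tube23 in the frame of carry_tray between -0.1105 and -0.0665 m))); the robot touches nothing.
It fails at once if a tube was tipped over (more than 0.7 rad) (angle between any of tube23, tube28, tube33, tube39's own z axis and vertical above 0.7 rad).
It fails at once if a tube was dropped (faster than 0.6 m/s while not held) ((contact force between tube23 and the fingers below 0.05 N and linear speed of tube23 above 0.6 m/s) or (contact force between tube28 and the fingers below 0.05 N and linear speed of tube28 above 0.6 m/s) or (contact force between tube33 and the fingers below 0.05 N and linear speed of tube33 above 0.6 m/s) or (contact force between tube39 and the fingers below 0.05 N and linear speed of tube39 above 0.6 m/s)).
It fails at once if the tumbler was pushed more than 30 mm or tipped (distance of tumbler from where it was at the start of the episode above 0.03 m or angle between tumbler's own z axis and vertical above 0.5 rad).
It also fails if it takes over 106 s, if anything falls off the work surface, if the arm or the gripper's body presses on something with over 40 N, if the wrist force passes 120 N, or if a joint passes its speed limit or range.

## Working session

There is one attempt and no reset: what is moved stays moved. The work goes in short steps, Python scripts to look and compute and a tool call to move; the robot and the scene stay as the last step left them, time stands still between calls to the robot, and variables do not carry over. Pictures are saved under pics/ and viewed, at most 14 in all, crops included, and the job is handed in when it is done.

Besides the shell and the picture viewer there is one more tool, called after "Request:" by a JSON object that holds its "method" and its "body". arm_command: Moves the arm, as the interface text tells. Its arguments: {"type":"object","properties":{"deltas":{"type":"array"},"gripper":{"type":"number"},"squeeze":{"type":"number"}},"required":["deltas"]}

```bash
mkdir -p pics; ls
cat > h.py <<'E'
import numpy as np, cv2
from plant import monitor, eyes, ticket
def cam(n):
    m=eyes.camera_model(n);R=cv2.Rodrigues(np.array(m['rvec'],float))[0];t=np.array(m['tvec'],float).ravel()
    K=np.array([[m['fx'],0,m['cx']],[0,m['fy'],m['cy']],[0,0,1]]);return K,R,t
def ray(n,uv,z):
    K,R,t=cam(n);c=-R.T@t;d=R.T@np.linalg.inv(K)@np.array([uv[0],uv[1],1.]);return c+d*(z-c[2])/d[2]
def proj(n,p):
    K,R,t=cam(n);q=K@(R@np.asarray(p,float)+t);return q[:2]/q[2]
E
python3 - <<'E'
from h import *
for n in('top','side'):
    i=eyes.read_camera(n);cv2.imwrite(f'pics/{n}0.png',i)
    K,R,t=cam(n);print(n,-R.T@t,K[0,0])
s=monitor.read_state();print(s)
E
```

```text
pics
top [ 0.50031254 -0.00865301  0.77234846] 409.0867932895984
side [0.47043462 0.51956854 0.5421596 ] 428.6840532826053
{'t': 0.1, 'q': array([ 1.06057788e+00,  1.31057817e-01,  1.48917507e+00,  6.62489943e-06,
        1.52302217e+00, -8.53941538e-02]), 'dq': array([-0.00036913, -0.00140137, -0.00166924, -0.00065294, -0.00210488,
       -0.00027571]), 'joint_torque': array([ 1.56704307e-03, -5.61342323e+01, -4.93097734e+01,  7.71522545e-02,
        2.89844867e-02, -9.34147420e-05]), 'tool_pos': array([0.24699334, 0.54618335, 0.19150644]), 'orientation': array([-6.62201790e-01, -3.07050201e+00,  2.49291514e-03]), 'force': array([-0.01265446,  0.26312518, -0.50623211]), 'wrist_torque': array([-0.06933773, -0.07173445, -0.0139337 ]), 'gripper_force': 0.0, 'opening': 0.09315087594320202}
```

View pics/top0.png

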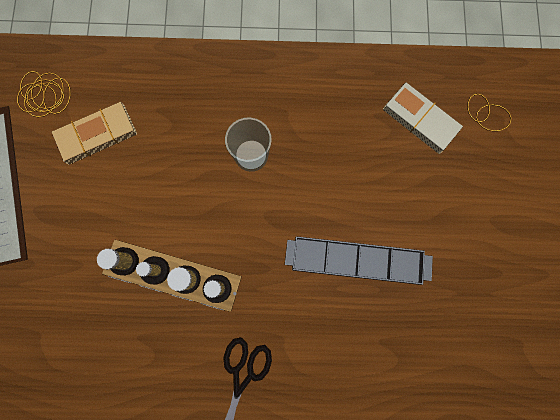

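View pics/side0.png

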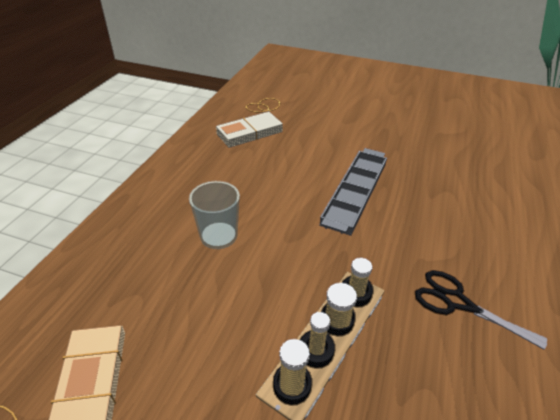

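The top view shows the rack with white caps at about (107,259), (143,269), (179,280) and (213,289), and the tray spanning (287,252) to (432,268). By size, the order left to right is 33, 23, 39, 28. The side view agrees: tall, slim, wide and short, then medium.

Run:
```python
from h import *
H={33:.082,23:.074,39:.062,28:.066}
im={n:cv2.imread(f'pics/{n}0.png') for n in('top','side')}
def caps(n,box):
    i=cv2.cvtColor(im[n],cv2.COLOR_BGR2HSV);m=((i[...,1]<60)&(i[...,2]>170)).astype(np.uint8)
    x0,y0,x1,y1=box;k=np.zeros_like(m);k[y0:y1,x0:x1]=m[y0:y1,x0:x1]
    cs=[c for c in cv2.findContours(k,0,2)[0] if cv2.contourArea(c)>60]
    return [(cv2.fitEllipse(cv2.convexHull(c)),cv2.contourArea(c)) for c in cs]
T=sorted(caps('top',(80,235,250,320)),key=lambda e:e[0][0][0])
P=[]
for (e,a),d in zip(T,(33,23,39,28)):
    p=ray('top',e[0],.015+H[d]);P.append(p);K,R,t=cam('top');dep=(R@p+t)[2]
    print(d,e[0],'diam mm',np.array(e[1])*dep/K[0,0]*1e3,p.round(4),'side proj',proj('side',p).round(1))
print('gaps',np.linalg.norm(np.diff(np.array(P)[:,:2],axis=0),axis=1))
print('side caps',[(np.round(e[0],1),np.round(e[1],1)) for e,a in caps('side',(230,230,420,420))])
# tray
i=cv2.cvtColor(im['top'],cv2.COLOR_BGR2HSV).astype(int);b=im['top'].astype(int)
m=np.zeros(b.shape[:2],np.uint8);s=(slice(225,295),slice(275,445))
m[s]=((b[...,0]>=b[...,2]-5))[s]
c=max(cv2.findContours(m,0,2)[0],key=cv2.contourArea);r=cv2.minAreaRect(c);print('tray outline',r)
g=((b[...,0]>105)&(b[...,0]>b[...,2]))
k=np.zeros_like(m);k[s]=g[s];k=cv2.erode(k,np.ones((3,3)))
for c in sorted(cv2.findContours(k,0,2)[0],key=lambda c:c[:,0,0].mean()):
    if cv2.contourArea(c)>50:
        q=cv2.minAreaRect(c);print(q,ray('top',q[0],.004).round(4))
cv2.imwrite('pics/tray.png',cv2.resize(im['top'][225:295,275:445],None,fx=4.5,fy=4.5,interpolation=2))
```

```text
33 (106.40571594238281, 258.4497985839844) diam mm [30.88454334 33.23264867] [0.5352 0.2685 0.097 ] side proj [295.7 351.8]
23 (142.43930053710938, 268.5828552246094) diam mm [21.62108637 23.77122987] [0.5203 0.2114 0.089 ] side proj [321.3 319.5]
39 (178.36180114746094, 278.75146484375) diam mm [37.67945895 39.43416437] [0.505  0.1544 0.077 ] side proj [343. 294.]
28 (211.83349609375, 288.5812072753906) diam mm [26.79626227 28.15602977] [0.4901 0.0973 0.081 ] side proj [362.9 264.8]
gaps [0.05901255 0.0590348  0.05899687]
side caps [(array([293.9, 351.9]), array([26.4, 29.3])), (array([319.7, 319.7]), array([16. , 18.9])), (array([341.3, 294.1]), array([23.3, 29.4])), (array([361.6, 264.7]), array([14.7, 20.1]))]
tray outline ((358.993896484375, 260.05487060546875), (147.53652954101562, 33.9024772644043), 6.340191841125488)
((289.69512939453125, 252.24388122558594), (5.411145210266113, 22.196741104125977), 6.340191841125488) [ 0.5583 -0.0329  0.004 ]
((309.40789794921875, 255.46742248535156), (27.636850357055664, 27.87387466430664), 5.440331935882568) [ 0.5531 -0.0699  0.004 ]
((341.06707763671875, 258.8963317871094), (27.497453689575195, 27.82874870300293), 6.34019136428833) [ 0.5479 -0.1293  0.004 ]
((372.6588134765625, 262.4352722167969), (27.150564193725586, 28.224313735961914), 4.39870548248291) [ 0.5425 -0.1885  0.004 ]
((404.4649963378906, 266.0603332519531), (26.635528564453125, 28.631633758544922), 3.5763344764709473) [ 0.5369 -0.2481  0.004 ]
((426.9239501953125, 267.52117919921875), (6.891391754150391, 21.323362350463867), 2.862405300140381) [ 0.535  -0.2902  0.004 ]
```

View pics/tray.png

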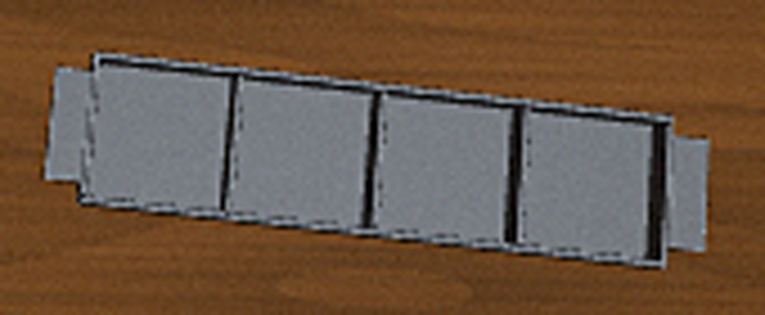

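The cap spacing comes out at 59.0 mm, as specified, with rack yaw −14.8°. The tray pitch is about 59.3 mm, with yaw −5.2° and centre (0.545, −0.1585). I'll start with tube28 into the far-right compartment.

Request:
{"method": "arm_command", "body": {"deltas": [[[1.4,-2.6,0,0,0,-6.7],[1.4,-2.6,0,0,0,-6.7],[1.4,-2.6,0,0,0,-6.7],[1.4,-2.6,0,0,0,-6.7],[1.4,-2.6,0,0,0,-6.7],[1.4,-2.6,0,0,0,-6.7],[1.4,-2.6,0,0,0,-6.7],[1.4,-2.6,0,0,0,-6.7],[1.4,-2.6,0,0,0,-6.7],[1.4,-2.6,0,0,0,-6.7],[1.4,-2.6,0,0,0,-6.7],[1.4,-2.6,0,0,0,-6.7]]], "gripper": 1, "squeeze": 30}}

```text
t: 1.1
tool_pos: [0.4154, 0.2332, 0.1921]
orientation: [-2.493, -1.911, 0.001]
force: [1.1, 1.0, 0.3]
opening: 0.0927
gripper_force: 0.0
```

Request:
{"method": "arm_command", "body": {"deltas": [[[1.07,-1.94,-0.3,0,0,0],[1.07,-1.94,-0.3,0,0,0],[1.07,-1.94,-0.3,0,0,0],[1.07,-1.94,-0.3,0,0,0],[1.07,-1.94,-0.3,0,0,0],[1.07,-1.94,-0.3,0,0,0],[1.07,-1.94,-0.3,0,0,0],[0,0,0,0,0,0.2],[0,0,0,0,0,0]]]}}

```text
t: 1.85
tool_pos: [0.4899, 0.0981, 0.1708]
orientation: [-2.486, -1.919, 0.002]
force: [0.7, 0.3, -0.2]
opening: 0.0928
gripper_force: 0.0
```

Request:
{"method": "arm_command", "body": {"deltas": [[[0,-0.05,-1.3,0,0,0],[0,0,-1.3,0,0,0],[0,0,-1.3,0,0,0],[0,0,-1.3,0,0,0],[0,0,-1.3,0,0,0],[0,0,-1.3,0,0,0],[0,0,-1.3,0,0,0],[0,0,-1.3,0,0,0],[0,0,-1.1,0,0,0],[0,0,-0.8,0,0,0],[0,0,-0.3,0,0,0],[0,0,0,0,0,0]]]}}

```text
t: 2.85
tool_pos: [0.4892, 0.0985, 0.0442]
orientation: [-2.483, -1.922, 0.003]
force: [-0.0, -0.6, 1.1]
opening: 0.0929
gripper_force: 0.0
```

Run:
```python
from h import *
a=eyes.read_camera('top')[200:340,60:300];b=eyes.read_camera('side')[160:420,220:460]
cv2.imwrite('pics/g1.png',np.hstack([cv2.resize(a,(400,233)),cv2.resize(b[:233],(400,388))[:233]]) if 0 else cv2.resize(b,(560,600)))
print(monitor.read_state()['tool_pos'])
```

```text
[0.49045284 0.09852252 0.04579019]
```

View pics/g1.png

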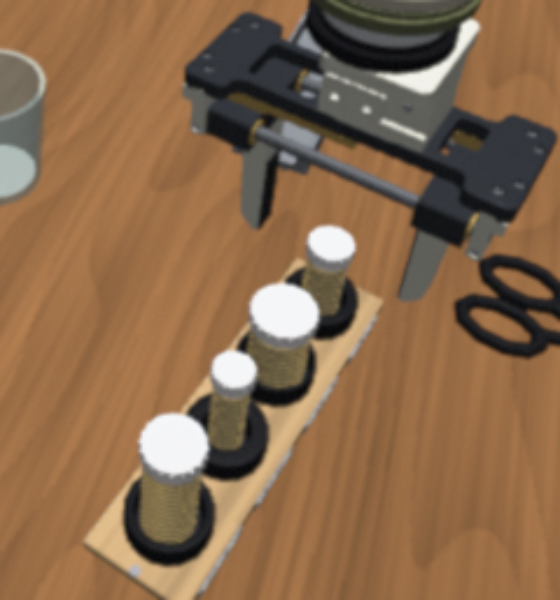

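The fingers straddle tube28 at crop (325,270), with tips near crop (258,222) and (408,298). I'll check along-row alignment by projecting the TCP, because the tip midpoint (333,260) looks offset from the tube axis.

Run:
```python
from h import *
s=monitor.read_state();c=lambda p:((proj('side',p)-[220,160])*[560/240,600/260]).round()
T=s['tool_pos'];R=cv2.Rodrigues(s['orientation'])[0]
print('TCP',c(T),[c(T+R@[0,y,0]) for y in(-.064,-.046,.046,.064)],'tube axis',[c([.4901,.0973,z]) for z in(.03,.045,.081)])
```

```text
TCP [325. 279.] [array([420., 326.]), array([392., 313.]), array([261., 248.]), array([237., 236.])] tube axis [array([322., 294.]), array([325., 279.]), array([333., 242.])]
```

Run:
```python
from h import *
s=monitor.read_state();T=s['tool_pos'];R=cv2.Rodrigues(s['orientation'])[0]
out=[]
for n,(x0,y0) in(('top',(165,235)),('side',(310,225))):
    i=eyes.read_camera(n);f=5
    j=cv2.resize(i[y0:y0+100,x0:x0+80],None,fx=f,fy=f,interpolation=2)
    for p,col in[(T,(0,0,255))]+[(T+R@[0,y,0],(0,255,0)) for y in(-.064,-.046,.046,.064)]+[((.4901,.0973,.081),(255,0,0))]:
        cv2.circle(j,tuple(int(v) for v in((proj(n,p)-[x0,y0]+.5)*f)),3,col,-1)
    out.append(j)
cv2.imwrite('pics/g2.png',np.hstack(out))
```

```text
(no output)
```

View pics/g2.png

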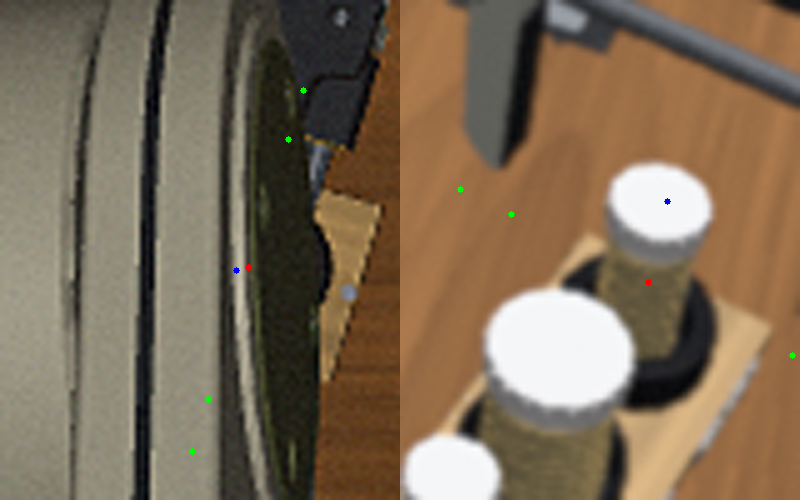

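The side view shows the visible finger ends sitting about 8 px above the projected tips, though the tube itself matches. Closing is low risk, so I'll close and look at the contact.

Request:
{"method": "arm_command", "body": {"deltas": [[[0,0,0,0,0,0],[0,0,0,0,0,0],[0,0,0,0,0,0],[0,0,0,0,0,0],[0,0,0,0,0,0],[0,0,0,0,0,0],[0,0,0,0,0,0],[0,0,0,0,0,0]]], "gripper": -1, "squeeze": 25}}

```text
t: 3.72
tool_pos: [0.4901, 0.0984, 0.0454]
orientation: [-2.485, -1.922, 0.0]
force: [0.5, 0.5, -1.0]
opening: 0.0449
gripper_force: 0.0
```

Run:
```python
from h import *
s=monitor.read_state();print(s['opening'],s['gripper_force'],s['force'],s['tool_pos'])
i=eyes.read_camera('side');x0,y0,f=310,205,5
j=cv2.resize(i[y0:y0+110,x0:x0+110],None,fx=f,fy=f,interpolation=2)
cv2.circle(j,tuple(int(v) for v in((proj('side',s['tool_pos'])-[x0,y0]+.5)*f)),3,(0,0,255),-1)
cv2.imwrite('pics/g3.png',j)
```

```text
0.04493499647224419 0.0 [ 0.53502029  0.4660534  -1.02633269] [0.49012711 0.0983737  0.04539343]
```

View pics/g3.png

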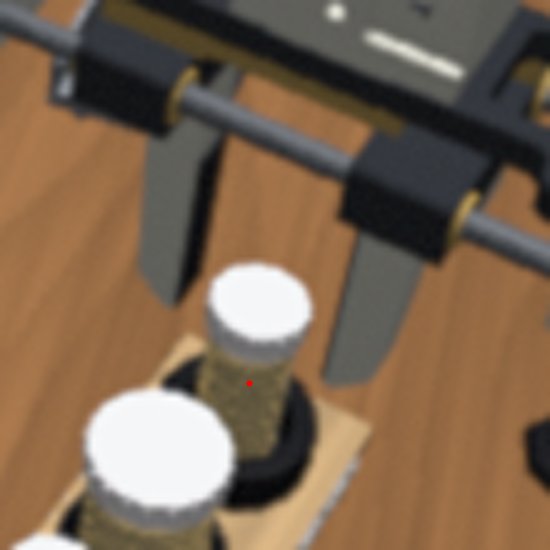

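The fingers are still closing, with the opening at 45 mm. Their tips are at crop (175,305) and (328,380), centred on the tube but apparently higher than the reading. I'll lower 7 mm, which still clears the cup, and finish closing.

Request:
{"method": "arm_command", "body": {"deltas": [[[0,-0.1,-0.4,0,0,0],[0,0,-0.3,0,0,0],[0,0,0,0,0,0],[0,0,0,0,0,0],[0,0,0,0,0,0],[0,0,0,0,0,0],[0,0,0,0,0,0],[0,0,0,0,0,0]]], "gripper": -1, "squeeze": 25}}

```text
t: 4.43
tool_pos: [0.4904, 0.0974, 0.0385]
orientation: [2.484, 1.922, 0.001]
force: [1.1, 0.2, 1.7]
opening: 0.0274
gripper_force: 25.0
```

Run:
```python
from h import *
s=monitor.read_state();print(s['opening'],s['gripper_force'],s['force'],s['tool_pos'])
i=eyes.read_camera('side');x0,y0,f=310,205,5
j=cv2.resize(i[y0:y0+110,x0:x0+110],None,fx=f,fy=f,interpolation=2)
cv2.circle(j,tuple(int(v) for v in((proj('side',s['tool_pos'])-[x0,y0]+.5)*f)),3,(0,0,255),-1)
cv2.imwrite('pics/g4.png',j)
```

```text
0.027400394601943826 25.002058446407318 [1.10941491 0.17276426 1.6801196 ] [0.49038291 0.09736176 0.03854715]
```

View pics/g4.png

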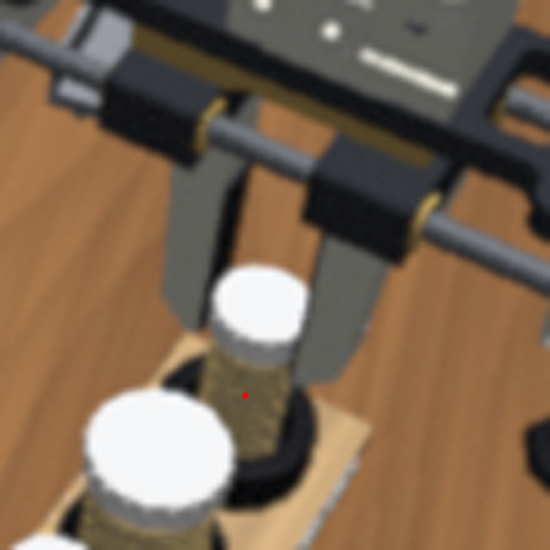

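Gripped at 27.4 mm with 25 N, and the tube is upright. Lifting.

Request:
{"method": "arm_command", "body": {"deltas": [[[0,0,0.3,0,0,0],[0,0,0.6,0,0,0],[0,0,0.9,0,0,0],[0,0,1.0,0,0,0],[0,0,1.0,0,0,0],[0,0,1.0,0,0,0],[0,0,1.0,0,0,0],[0,0,0.8,0,0,0],[0,0,0.4,0,0,0],[0,0,0,0,0,0]]], "squeeze": 35}}

```text
t: 5.32
tool_pos: [0.4911, 0.0975, 0.11]
orientation: [2.484, 1.922, 0.003]
force: [0.5, 1.1, -2.1]
opening: 0.0269
gripper_force: 35.0
```

Run:
```python
from h import *
s=monitor.read_state();print(s['opening'],s['gripper_force'],s['force'],s['tool_pos'])
i=eyes.read_camera('side');x0,y0,f=310,175,5
j=cv2.resize(i[y0:y0+110,x0:x0+110],None,fx=f,fy=f,interpolation=2)
for p in(s['tool_pos'],s['tool_pos']+[0,0,.066-.0235]):cv2.circle(j,tuple(int(v) for v in((proj('side',p)-[x0,y0]+.5)*f)),3,(0,0,255),-1)
cv2.imwrite('pics/g5.png',j)
```

```text
0.026930992842530768 34.98027205467224 [ 0.48263287  1.10874763 -2.1010434 ] [0.4910907  0.09749846 0.11000256]
```

View pics/g5.png

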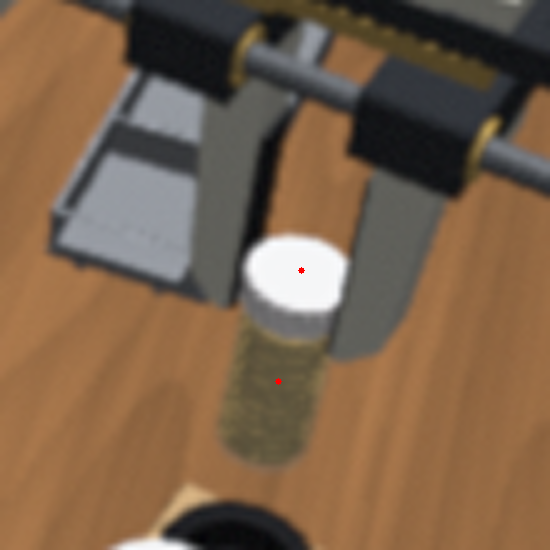

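It lifted clean and upright. Carrying to the far-right compartment.

Request:
{"method": "arm_command", "body": {"deltas": [[[0.38,-1.4,0,0,0,0.8],[0.38,-2.4,0,0,0,0.8],[0.38,-3.0,0,0,0,0.8],[0.38,-3.3,0,0,0,0.8],[0.38,-3.3,0,0,0,0.8],[0.38,-3.3,0,0,0,0.8],[0.38,-3.3,0,0,0,0.8],[0.38,-3.3,0,0,0,0.8],[0.38,-3.3,0,0,0,0.8],[0.38,-3.0,0,0,0,0.8],[0.38,-2.4,0,0,0,0.8],[0.38,-1.6,0,0,0,0.8]]]}}

```text
t: 6.37
tool_pos: [0.535, -0.2411, 0.1073]
orientation: [-2.315, -2.122, 0.002]
force: [0.3, -1.0, -1.7]
opening: 0.0272
gripper_force: 35.0
```

Request:
{"method": "arm_command", "body": {"deltas": [[[0.0,-0.8,0,0,0,0],[0,0,0,0,0,0],[0,0,0,0,0,0]]]}}

```text
t: 6.62
tool_pos: [0.5352, -0.2459, 0.1076]
orientation: [-2.315, -2.121, 0.0]
force: [0.4, 1.0, -1.2]
opening: 0.0272
gripper_force: 35.0
```

Request:
{"method": "arm_command", "body": {"deltas": [[[0.15,0,-0.8,0,0,0],[0,0,-1.1,0,0,0],[0,0,-1.1,0,0,0],[0,0,-1.1,0,0,0],[0,0,-1.1,0,0,0],[0,0,-1.0,0,0,0],[0,0,-0.7,0,0,0],[0,0,-0.4,0,0,0],[0,0,-0.25,0,0,0],[0,0,0,0,0,0],[0,0,0,0,0,0]]]}}

```text
t: 7.53
tool_pos: [0.5376, -0.2468, 0.0333]
orientation: [2.315, 2.123, 0.0]
force: [0.8, -0.5, -2.3]
opening: 0.0273
gripper_force: 35.0
```

Request:
{"method": "arm_command", "body": {"deltas": [[[0,0,-0.15,0,0,0],[0,0,-0.15,0,0,0],[0,0,-0.1,0,0,0],[0,0,0,0,0,0]]]}}

```text
t: 7.87
tool_pos: [0.5372, -0.2466, 0.0289]
orientation: [-2.315, -2.124, 0.0]
force: [-0.7, 0.0, -1.7]
opening: 0.0273
gripper_force: 35.0
```

Request:
{"method": "arm_command", "body": {"deltas": [[[0,0,-0.08,0,0,0],[0,0,-0.08,0,0,0],[0,0,0,0,0,0]]]}}

```text
t: 8.12
tool_pos: [0.5374, -0.2467, 0.0276]
orientation: [2.315, 2.123, 0.0]
force: [0.1, -0.9, -0.8]
opening: 0.0272
gripper_force: 35.0
```

Request:
{"method": "arm_command", "body": {"deltas": [[[0,0,-0.06,0,0,0],[0,0,0,0,0,0]]]}}

```text
t: 8.28
tool_pos: [0.5376, -0.2469, 0.0275]
orientation: [2.315, 2.123, 0.0]
force: [-2.1, 0.8, 4.1]
opening: 0.027
gripper_force: 35.0
```

Request:
{"method": "arm_command", "body": {"deltas": [[[0,0,0,0,0,0],[0,0,0,0,0,0],[0,0,0,0,0,0],[0,0,0,0,0,0],[0,0,0,0,0,0],[0,0,0.5,0,0,0],[0,0,1.0,0,0,0],[0,0,1.5,0,0,0],[0,0,2.0,0,0,0],[0,0,2.0,0,0,0],[0,0,2.0,0,0,0],[0,0,1.0,0,0,0]]], "gripper": 0.4}}

```text
t: 9.28
tool_pos: [0.5388, -0.2475, 0.1309]
orientation: [2.312, 2.121, 0.002]
force: [0.6, -0.2, 0.2]
opening: 0.0649
gripper_force: 0.0
```

Run:
```python
from h import *
s=monitor.read_state();print(s['opening'],s['gripper_force'],s['force'],s['tool_pos'])
i=eyes.read_camera('side');x0,y0,f=300,120,5
j=cv2.resize(i[y0:y0+115,x0:x0+130],None,fx=f,fy=f,interpolation=2)
for p in((.537,-.2466,.004),(.537,-.2466,.070)):cv2.circle(j,tuple(int(v) for v in((proj('side',p)-[x0,y0]+.5)*f)),3,(0,0,255),-1)
cv2.imwrite('pics/g6.png',j)
```

```text
0.06492082072353872 0.0 [ 0.58532824 -0.20055924  0.17211653] [ 0.53877735 -0.24748079  0.13093946]
```

View pics/g6.png

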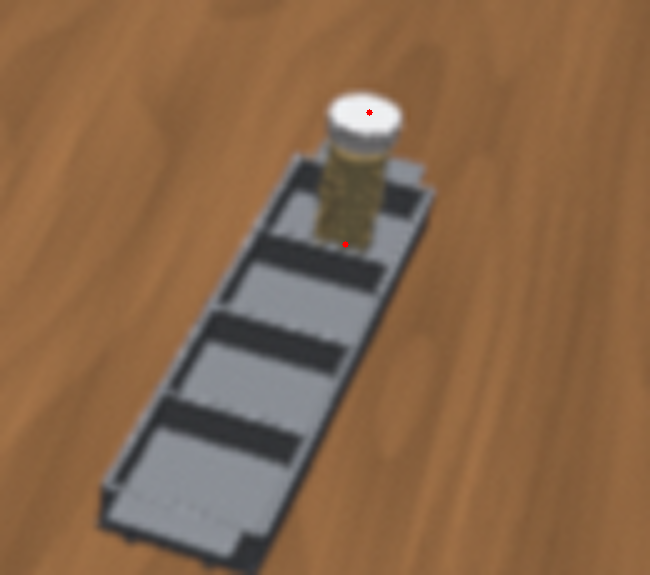

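tube28 stands upright in the far-right compartment, cap at crop (365,112), and the contact force rose at the expected height. Next is tube39.

Request:
{"method": "arm_command", "body": {"deltas": [[[-0.28,3.3,0,0,0,-0.8],[-0.28,3.3,0,0,0,-0.8],[-0.28,3.4,0,0,0,-0.8],[-0.28,3.4,0,0,0,-0.8],[-0.28,3.4,0,0,0,-0.8],[-0.28,3.4,0,0,0,-0.8],[-0.28,3.4,0,0,0,-0.8],[-0.28,3.4,0,0,0,-0.8],[-0.28,3.4,0,0,0,-0.8],[-0.28,3.4,0,0,0,-0.8],[-0.28,3.4,0,0,0,-0.8],[-0.28,3.0,0,0,0,-0.8]]]}}

```text
t: 10.33
tool_pos: [0.5029, 0.1574, 0.1262]
orientation: [-2.485, -1.922, 0.0]
force: [0.7, -0.7, -0.4]
opening: 0.0652
gripper_force: 0.0
```

Request:
{"method": "arm_command", "body": {"deltas": [[[0,0,0,0,0,0],[0,0,0,0,0,0],[0,0,0,0,0,0]]]}}

```text
t: 10.58
tool_pos: [0.5034, 0.155, 0.1262]
orientation: [2.484, 1.924, -0.002]
force: [0.2, -1.1, 0.2]
opening: 0.0651
gripper_force: 0.0
```

Request:
{"method": "arm_command", "body": {"deltas": [[[0.15,-0.05,-0.5,0,0,0],[0,0,-1.1,0,0,0],[0,0,-1.2,0,0,0],[0,0,-1.2,0,0,0],[0,0,-1.2,0,0,0],[0,0,-1.2,0,0,0],[0,0,-1.0,0,0,0],[0,0,-0.7,0,0,0],[0,0,-0.4,0,0,0],[0,0,-0.27,0,0,0],[0,0,0,0,0,0]]]}}

```text
t: 11.5
tool_pos: [0.505, 0.1549, 0.0386]
orientation: [-2.484, -1.923, 0.001]
force: [-0.4, 0.9, 0.8]
opening: 0.065
gripper_force: 0.0
```

Request:
{"method": "arm_command", "body": {"deltas": [[[0,0,0,0,0,0],[0,0,0,0,0,0],[0,0,0,0,0,0],[0,0,0,0,0,0],[0,0,0,0,0,0],[0,0,0,0,0,0],[0,0,0,0,0,0],[0,0,0,0,0,0]]], "gripper": -1, "squeeze": 35}}

```text
t: 12.17
tool_pos: [0.5057, 0.155, 0.0395]
orientation: [2.484, 1.922, 0.002]
force: [2.1, 0.0, 3.0]
opening: 0.0382
gripper_force: 35.0
```

Request:
{"method": "arm_command", "body": {"deltas": [[[0,0,0.3,0,0,0],[0,0,0.6,0,0,0],[0,0,0.9,0,0,0],[0,0,1.0,0,0,0],[0,0,1.0,0,0,0],[0,0,1.0,0,0,0],[0,0,1.0,0,0,0],[0,0,0.8,0,0,0],[0,0,0.4,0,0,0],[0,0,0,0,0,0]]]}}

```text
t: 13.0
tool_pos: [0.5061, 0.1551, 0.1106]
orientation: [2.484, 1.922, 0.003]
force: [0.1, 0.4, -2.3]
opening: 0.0382
gripper_force: 35.0
```

Request:
{"method": "arm_command", "body": {"deltas": [[[0.3,-1.4,0,0,0,0.8],[0.3,-2.4,0,0,0,0.8],[0.3,-3.0,0,0,0,0.8],[0.3,-3.3,0,0,0,0.8],[0.3,-3.3,0,0,0,0.8],[0.3,-3.3,0,0,0,0.8],[0.3,-3.3,0,0,0,0.8],[0.3,-3.3,0,0,0,0.8],[0.3,-3.3,0,0,0,0.8],[0.3,-3.0,0,0,0,0.8],[0.3,-2.4,0,0,0,0.8],[0.3,-1.6,0,0,0,0.8]]]}}

```text
t: 14.0
tool_pos: [0.5405, -0.1837, 0.1082]
orientation: [-2.316, -2.122, 0.002]
force: [-0.1, -0.1, -3.6]
opening: 0.0381
gripper_force: 35.0
```

Request:
{"method": "arm_command", "body": {"deltas": [[[0,-0.7,0,0,0,0],[0,0,0,0,0,0],[0,0,0,0,0,0]]]}}

```text
t: 14.25
tool_pos: [0.5407, -0.1875, 0.1084]
orientation: [-2.315, -2.121, 0.0]
force: [-0.4, 0.2, -4.0]
opening: 0.0379
gripper_force: 35.0
```

Request:
{"method": "arm_command", "body": {"deltas": [[[0.15,0,-0.8,0,0,0],[0,0,-1.1,0,0,0],[0,0,-1.1,0,0,0],[0,0,-1.1,0,0,0],[0,0,-1.1,0,0,0],[0,0,-1.0,0,0,0],[0,0,-0.7,0,0,0],[0,0,-0.4,0,0,0],[0,0,-0.25,0,0,0],[0,0,-0.15,0,0,0],[0,0,0,0,0,0]]]}}

```text
t: 15.17
tool_pos: [0.5428, -0.1882, 0.0321]
orientation: [2.315, 2.123, 0.0]
force: [0.1, -0.2, -2.9]
opening: 0.0385
gripper_force: 35.0
```

Request:
{"method": "arm_command", "body": {"deltas": [[[0,0,-0.1,0,0,0],[0,0,-0.1,0,0,0],[0,0,0,0,0,0]]]}}

```text
t: 15.42
tool_pos: [0.5429, -0.1883, 0.0303]
orientation: [2.315, 2.123, 0.0]
force: [-0.7, -0.0, -3.8]
opening: 0.0379
gripper_force: 35.0
```

Request:
{"method": "arm_command", "body": {"deltas": [[[0,0,-0.08,0,0,0],[0,0,-0.08,0,0,0],[0,0,-0.05,0,0,0],[0,0,0,0,0,0]]]}}

```text
t: 15.75
tool_pos: [0.5429, -0.1883, 0.0285]
orientation: [2.315, 2.123, 0.0]
force: [-0.9, -0.1, 1.6]
opening: 0.0381
gripper_force: 35.0
```

Contact felt, so I'm releasing and fetching tube23.

Request:
{"method": "arm_command", "body": {"deltas": [[[0,0,0,0,0,0],[0,0,0,0,0,0],[0,0,0,0,0,0],[0,0,0,0,0,0],[0,0,0,0,0,0],[0,0,0.5,0,0,0],[0,0,1.0,0,0,0],[0,0,1.5,0,0,0],[0,0,2.0,0,0,0],[0,0,2.0,0,0,0],[0,0,2.0,0,0,0],[0,0,1.5,0,0,0]]], "gripper": 0.4}}

```text
t: 16.75
tool_pos: [0.5435, -0.1885, 0.1362]
orientation: [2.313, 2.122, 0.002]
force: [0.4, -0.2, 0.5]
opening: 0.0652
gripper_force: 0.0
```

Request:
{"method": "arm_command", "body": {"deltas": [[[-0.19,3.2,0,0,0,-0.8],[-0.19,3.3,0,0,0,-0.8],[-0.19,3.4,0,0,0,-0.8],[-0.19,3.4,0,0,0,-0.8],[-0.19,3.4,0,0,0,-0.8],[-0.19,3.4,0,0,0,-0.8],[-0.19,3.4,0,0,0,-0.8],[-0.19,3.4,0,0,0,-0.8],[-0.19,3.4,0,0,0,-0.8],[-0.19,3.4,0,0,0,-0.8],[-0.19,3.4,0,0,0,-0.8],[-0.19,2.8,0,0,0,-0.8]]]}}

```text
t: 17.75
tool_pos: [0.5197, 0.2133, 0.1343]
orientation: [2.484, 1.922, 0.002]
force: [1.2, 0.5, -0.3]
opening: 0.065
gripper_force: 0.0
```

Request:
{"method": "arm_command", "body": {"deltas": [[[0,0,0,0,0,0],[0,0,0,0,0,0],[0,0,0,0,0,0]]]}}

```text
t: 18.0
tool_pos: [0.52, 0.2106, 0.1336]
orientation: [2.483, 1.923, 0.0]
force: [0.5, -0.5, -0.0]
opening: 0.065
gripper_force: 0.0
```

Request:
{"method": "arm_command", "body": {"deltas": [[[0.03,0.05,-0.8,0,0,0],[0,0,-1.2,0,0,0],[0,0,-1.3,0,0,0],[0,0,-1.3,0,0,0],[0,0,-1.3,0,0,0],[0,0,-1.2,0,0,0],[0,0,-1.0,0,0,0],[0,0,-0.7,0,0,0],[0,0,-0.4,0,0,0],[0,0,-0.3,0,0,0],[0,0,0,0,0,0]]]}}

```text
t: 18.92
tool_pos: [0.52, 0.2114, 0.0375]
orientation: [-2.484, -1.922, 0.001]
force: [-0.1, 0.5, 0.0]
opening: 0.0654
gripper_force: 0.0
```

Request:
{"method": "arm_command", "body": {"deltas": [[[0,0,0,0,0,0],[0,0,0,0,0,0],[0,0,0,0,0,0],[0,0,0,0,0,0],[0,0,0,0,0,0],[0,0,0,0,0,0],[0,0,0,0,0,0],[0,0,0,0,0,0],[0,0,0,0,0,0],[0,0,0,0,0,0]]], "gripper": -1}}

```text
t: 19.75
tool_pos: [0.5202, 0.2114, 0.038]
orientation: [2.485, 1.923, 0.0]
force: [1.1, 0.1, 0.7]
opening: 0.0219
gripper_force: 34.9
```

Request:
{"method": "arm_command", "body": {"deltas": [[[0,0,0.3,0,0,0],[0,0,0.6,0,0,0],[0,0,0.9,0,0,0],[0,0,1.0,0,0,0],[0,0,1.0,0,0,0],[0,0,1.0,0,0,0],[0,0,1.0,0,0,0],[0,0,0.8,0,0,0],[0,0,0.4,0,0,0],[0,0,0,0,0,0]]]}}

```text
t: 20.58
tool_pos: [0.5211, 0.2117, 0.1096]
orientation: [2.484, 1.922, 0.003]
force: [-0.2, -0.2, -1.3]
opening: 0.0221
gripper_force: 34.9
```

Request:
{"method": "arm_command", "body": {"deltas": [[[0.23,-1.4,0,0,0,0.8],[0.23,-2.4,0,0,0,0.8],[0.23,-3.0,0,0,0,0.8],[0.23,-3.3,0,0,0,0.8],[0.23,-3.3,0,0,0,0.8],[0.23,-3.3,0,0,0,0.8],[0.23,-3.3,0,0,0,0.8],[0.23,-3.3,0,0,0,0.8],[0.23,-3.3,0,0,0,0.8],[0.23,-3.0,0,0,0,0.8],[0.23,-2.4,0,0,0,0.8],[0.23,-1.6,0,0,0,0.8]]]}}

```text
t: 21.58
tool_pos: [0.5471, -0.1272, 0.1072]
orientation: [-2.316, -2.122, 0.002]
force: [0.6, -0.3, -0.4]
opening: 0.0222
gripper_force: 34.9
```

Request:
{"method": "arm_command", "body": {"deltas": [[[0,-0.5,0,0,0,0],[0,0,0,0,0,0],[0,0,0,0,0,0]]]}}

```text
t: 21.83
tool_pos: [0.5474, -0.1289, 0.1074]
orientation: [-2.315, -2.122, 0.0]
force: [0.0, 0.6, -1.1]
opening: 0.0225
gripper_force: 34.9
```

Request:
{"method": "arm_command", "body": {"deltas": [[[0,0,-0.8,0,0,0],[0,0,-1.1,0,0,0],[0,0,-1.1,0,0,0],[0,0,-1.1,0,0,0],[0,0,-1.1,0,0,0],[0,0,-1.0,0,0,0],[0,0,-0.7,0,0,0],[0,0,-0.4,0,0,0],[0,0,-0.25,0,0,0],[0,0,-0.15,0,0,0],[0,0,0,0,0,0]]]}}

```text
t: 22.75
tool_pos: [0.5479, -0.1297, 0.031]
orientation: [2.315, 2.123, 0.0]
force: [0.0, -0.3, -0.5]
opening: 0.0223
gripper_force: 34.9
```

Request:
{"method": "arm_command", "body": {"deltas": [[[0,0,-0.1,0,0,0],[0,0,-0.1,0,0,0],[0,0,-0.08,0,0,0],[0,0,0,0,0,0]]]}}

```text
t: 23.08
tool_pos: [0.5478, -0.1297, 0.0282]
orientation: [2.315, 2.124, 0.0]
force: [0.3, 0.2, -1.2]
opening: 0.0225
gripper_force: 34.9
```

Request:
{"method": "arm_command", "body": {"deltas": [[[0,0,-0.07,0,0,0],[0,0,0,0,0,0]]]}}

```text
t: 23.25
tool_pos: [0.5478, -0.1296, 0.0274]
orientation: [2.315, 2.124, 0.0]
force: [-0.1, 0.7, -1.2]
opening: 0.0224
gripper_force: 34.9
```

Request:
{"method": "arm_command", "body": {"deltas": [[[0,0,-0.06,0,0,0],[0,0,-0.03,0,0,0],[0,0,0,0,0,0]]]}}

```text
t: 23.5
tool_pos: [0.548, -0.1297, 0.027]
orientation: [2.315, 2.123, 0.0]
force: [-2.0, -0.3, 3.5]
opening: 0.0224
gripper_force: 34.9
```

Contact. Releasing and fetching tube33.

Request:
{"method": "arm_command", "body": {"deltas": [[[0,0,0,0,0,0],[0,0,0,0,0,0],[0,0,0,0,0,0],[0,0,0,0,0,0],[0,0,0,0,0,0],[0,0,0.5,0,0,0],[0,0,1.0,0,0,0],[0,0,1.8,0,0,0],[0,0,2.3,0,0,0],[0,0,2.3,0,0,0],[0,0,2.3,0,0,0],[0,0,1.5,0,0,0]]], "gripper": 0.4}}

```text
t: 24.5
tool_pos: [0.549, -0.13, 0.1476]
orientation: [2.313, 2.121, 0.003]
force: [-0.2, 0.9, 0.8]
opening: 0.0653
gripper_force: 0.0
```

Request:
{"method": "arm_command", "body": {"deltas": [[[-0.11,3.2,0,0,0,-0.8],[-0.11,3.3,0,0,0,-0.8],[-0.11,3.4,0,0,0,-0.8],[-0.11,3.4,0,0,0,-0.8],[-0.11,3.4,0,0,0,-0.8],[-0.11,3.4,0,0,0,-0.8],[-0.11,3.4,0,0,0,-0.8],[-0.11,3.4,0,0,0,-0.8],[-0.11,3.4,0,0,0,-0.8],[-0.11,3.4,0,0,0,-0.8],[-0.11,3.4,0,0,0,-0.8],[-0.11,2.7,0,0,0,-0.8]]]}}

```text
t: 25.5
tool_pos: [0.5344, 0.2711, 0.1449]
orientation: [2.484, 1.923, 0.003]
force: [-0.9, 0.2, 0.4]
opening: 0.0651
gripper_force: 0.0
```

Request:
{"method": "arm_command", "body": {"deltas": [[[0,0,0,0,0,0],[0,0,0,0,0,0],[0,0,0,0,0,0]]]}}

```text
t: 25.75
tool_pos: [0.5347, 0.2681, 0.1442]
orientation: [2.484, 1.923, 0.0]
force: [0.2, 0.1, 0.6]
opening: 0.0649
gripper_force: 0.0
```

Request:
{"method": "arm_command", "body": {"deltas": [[[0.05,0.0,-0.8,0,0,0],[0,0,-1.3,0,0,0],[0,0,-1.5,0,0,0],[0,0,-1.5,0,0,0],[0,0,-1.5,0,0,0],[0,0,-1.3,0,0,0],[0,0,-1.1,0,0,0],[0,0,-0.8,0,0,0],[0,0,-0.4,0,0,0],[0,0,-0.2,0,0,0],[0,0,0,0,0,0]]]}}

```text
t: 26.67
tool_pos: [0.5351, 0.2684, 0.0394]
orientation: [-2.485, -1.922, 0.0]
force: [0.3, 0.2, -0.6]
opening: 0.065
gripper_force: 0.0
```

Request:
{"method": "arm_command", "body": {"deltas": [[[0,0,0,0,0,0],[0,0,0,0,0,0],[0,0,0,0,0,0],[0,0,0,0,0,0],[0,0,0,0,0,0],[0,0,0,0,0,0],[0,0,0,0,0,0],[0,0,0,0,0,0],[0,0,0,0,0,0]]], "gripper": -1}}

```text
t: 27.42
tool_pos: [0.5353, 0.2684, 0.0398]
orientation: [2.485, 1.922, 0.001]
force: [0.5, 0.3, 1.8]
opening: 0.0327
gripper_force: 34.9
```

Request:
{"method": "arm_command", "body": {"deltas": [[[0,0,0.3,0,0,0],[0,0,0.6,0,0,0],[0,0,0.9,0,0,0],[0,0,1.0,0,0,0],[0,0,1.0,0,0,0],[0,0,1.0,0,0,0],[0,0,1.0,0,0,0],[0,0,0.8,0,0,0],[0,0,0.4,0,0,0],[0,0,0,0,0,0]]]}}

```text
t: 28.25
tool_pos: [0.5359, 0.2687, 0.1112]
orientation: [2.484, 1.922, 0.004]
force: [-0.4, 0.1, -3.6]
opening: 0.0324
gripper_force: 34.9
```

Request:
{"method": "arm_command", "body": {"deltas": [[[0.14,-1.4,0,0,0,0.8],[0.14,-2.4,0,0,0,0.8],[0.14,-3.0,0,0,0,0.8],[0.14,-3.3,0,0,0,0.8],[0.14,-3.3,0,0,0,0.8],[0.14,-3.3,0,0,0,0.8],[0.14,-3.3,0,0,0,0.8],[0.14,-3.3,0,0,0,0.8],[0.14,-3.3,0,0,0,0.8],[0.14,-3.0,0,0,0,0.8],[0.14,-2.4,0,0,0,0.8],[0.14,-1.6,0,0,0,0.8]]]}}

```text
t: 29.25
tool_pos: [0.5512, -0.0702, 0.1089]
orientation: [-2.316, -2.122, 0.002]
force: [-0.1, 0.3, -2.8]
opening: 0.0324
gripper_force: 34.9
```

Request:
{"method": "arm_command", "body": {"deltas": [[[0,-0.3,0,0,0,0],[0,0,0,0,0,0],[0,0,0,0,0,0]]]}}

```text
t: 29.5
tool_pos: [0.5515, -0.0701, 0.109]
orientation: [-2.315, -2.122, 0.0]
force: [-0.5, 0.2, -3.8]
opening: 0.0325
gripper_force: 34.9
```

Request:
{"method": "arm_command", "body": {"deltas": [[[0.1,0,-0.8,0,0,0],[0,0,-1.1,0,0,0],[0,0,-1.1,0,0,0],[0,0,-1.1,0,0,0],[0,0,-1.1,0,0,0],[0,0,-1.0,0,0,0],[0,0,-0.7,0,0,0],[0,0,-0.4,0,0,0],[0,0,-0.25,0,0,0],[0,0,-0.1,0,0,0],[0,0,0,0,0,0]]]}}

```text
t: 30.42
tool_pos: [0.5531, -0.0707, 0.0332]
orientation: [2.315, 2.123, 0.0]
force: [-0.6, -0.0, -2.2]
opening: 0.0327
gripper_force: 34.9
```

Request:
{"method": "arm_command", "body": {"deltas": [[[0,0,-0.1,0,0,0],[0,0,-0.1,0,0,0],[0,0,-0.08,0,0,0],[0,0,0,0,0,0]]]}}

```text
t: 30.75
tool_pos: [0.5529, -0.0706, 0.0303]
orientation: [2.315, 2.124, 0.0]
force: [-0.0, -0.5, -2.7]
opening: 0.0327
gripper_force: 34.9
```

Request:
{"method": "arm_command", "body": {"deltas": [[[0,0,-0.08,0,0,0],[0,0,0,0,0,0]]]}}

```text
t: 30.92
tool_pos: [0.5528, -0.0706, 0.0294]
orientation: [2.315, 2.124, -0.0]
force: [0.5, 1.1, -4.0]
opening: 0.0326
gripper_force: 34.9
```

Request:
{"method": "arm_command", "body": {"deltas": [[[0,0,-0.06,0,0,0],[0,0,-0.04,0,0,0],[0,0,0,0,0,0]]]}}

```text
t: 31.17
tool_pos: [0.553, -0.0707, 0.0288]
orientation: [2.315, 2.124, 0.0]
force: [-1.4, 0.4, 0.6]
opening: 0.0325
gripper_force: 34.9
```

Contact. Releasing, then retreating up and away to look.

Request:
{"method": "arm_command", "body": {"deltas": [[[0,0,0,0,0,0],[0,0,0,0,0,0],[0,0,0,0,0,0],[0,0,0,0,0,0],[0,0,0,0,0,0],[0,0,0.5,0,0,0],[0,0,1.0,0,0,0],[0,0,2.0,0,0,0],[0,0,2.5,0,0,0],[0,0,2.5,0,0,0],[0,0,2.5,0,0,0],[0,0,1.0,0,0,0]]], "gripper": 0.4}}

```text
t: 32.17
tool_pos: [0.5551, -0.0711, 0.1538]
orientation: [2.311, 2.12, 0.006]
force: [-0.5, -0.0, 0.2]
opening: 0.0652
gripper_force: 0.0
```

Request:
{"method": "arm_command", "body": {"deltas": [[[-0.4,2.5,0.2,0,0,0],[-0.4,2.5,0.2,0,0,0],[-0.4,2.5,0.2,0,0,0],[-0.4,2.5,0.2,0,0,0],[-0.4,2.5,0.2,0,0,0],[-0.4,2.5,0.2,0,0,0],[-0.4,2.5,0.2,0,0,0],[-0.4,2.5,0.2,0,0,0],[-0.4,2.5,0.2,0,0,0],[-0.4,2.5,0.2,0,0,0],[0,0,0,0,0,0],[0,0,0,0,0,0]]]}}

```text
t: 33.17
tool_pos: [0.5125, 0.1803, 0.1684]
orientation: [2.312, 2.126, -0.0]
force: [0.4, -0.7, 0.2]
opening: 0.0648
gripper_force: 0.0
```

Run:
```python
from h import *
s=monitor.read_state();print(s['t'],s['force'],s['tool_pos'])
a=eyes.read_camera('top');b=eyes.read_camera('side')
i=cv2.cvtColor(a,cv2.COLOR_BGR2HSV);m=((i[...,1]<45)&(i[...,2]>190)).astype(np.uint8);k=np.zeros_like(m);k[220:310,280:450]=m[220:310,280:450]
cs=sorted([c for c in cv2.findContours(k,0,2)[0] if cv2.contourArea(c)>60],key=lambda c:c[:,0,0].mean())
psi=-np.arctan(.0907);R=np.array([[np.cos(psi),np.sin(psi)],[-np.sin(psi),np.cos(psi)]])
for c,h in zip(cs,(.082,.074,.062,.066)):
    e=cv2.fitEllipse(cv2.convexHull(c));p=ray('top',e[0],.004+h);print(np.round(e[1],1),p.round(4),(R@(p[:2]-[.545,-.1585])*1e3).round(1))
cv2.imwrite('pics/end.png',np.hstack([cv2.resize(a[200:320,260:460],(400,240)),cv2.resize(b[110:230,260:460],(400,240))]))
```

```text
33.1667 [ 0.39918865 -0.67838989  0.1568355 ] [0.51253912 0.18034747 0.16844918]
[18.5 19.1] [ 0.5523 -0.0704  0.086 ] [-0.7 88.4]
[12.6 13.4] [ 0.547  -0.1293  0.078 ] [-0.6 29.3]
[20.7 22.6] [ 0.5419 -0.1884  0.066 ] [ -0.4 -30. ]
[15.1 15.7] [ 0.5364 -0.2461  0.07  ] [ -0.7 -88. ]
```

View pics/end.png

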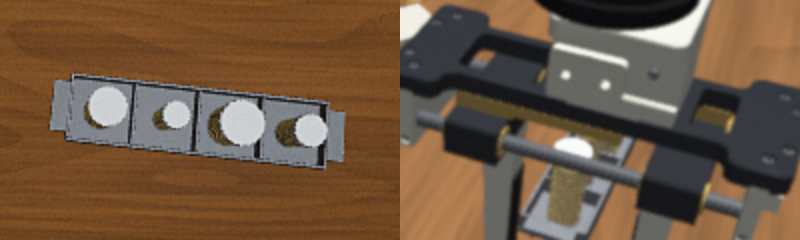

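All four tubes stand upright in their compartments, within about 1 mm of centre. The order 33, 23, 39, 28 matches the rack, and the arm is clear.

```bash
python3 -c "
from plant import ticket
print(ticket.close_job())"
```

```text
the job is handed in; nothing more can be done
None
```

The job is handed in at about 33 s of the 106 s allowed: the final top view put all four tubes within about 1 mm of their compartment centres, in rack order left to right (33, 23, 39, 28), and the tumbler was not approached.

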